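# Refit the missing knob of the plaster vibrator

## Task

One dial of the plaster vibrator has lost its knob: its bare D-shaped shaft stands up from the panel. Of the loose knobs on the counter, take the one that is the twin of the knob still fitted on the other dial (big, with a bar grip), line up its pointing end with the flat side of the shaft and push it straight down until it snaps fully home, flush on the panel, then let go. Leave the other two loose knobs where they lie.

Things in the scene. Friction and masses are not known exactly. Their poses are not given: they have to be found in the camera images.
- bar_knob: Knob to fit, black, 60 g. Origin: centre of its underside, on the counter; z up. Hub 48 mm across, 33 mm high; on top a bar grip along x, 14 mm wide, 44 long, 22 high (55 in all), grip it across y; its narrow pointing end, with a white line, is at -x. The blind bore below (mouth 30 mm, then a 20 mm D, loose to 15 degrees) has its flat on the -x side: it fits only with x along the shaft's x.
- shaft_foot (a point): Foot of the bare upright D-shaft on its axis, at panel level, 55 mm above the counter, on the white vibrator's right dial. Shaft 18 mm across, flat at 3 mm facing -x, 30 mm tall, top tapered to 7 mm; turns stiffly. Spring balls stop a loose knob 11 mm up; about 10 N straight down snaps it on. Home: knob origin here, x axes alike. Fitted twin knob 94 mm to the left; table behind 16 mm above panel.
- round_knob: A wrong knob, to be left: black, round, fluted, no bar, 48 mm across, 30 mm high, loose on the counter. Origin: centre of the underside.
- small_knob: A wrong knob, to be left: black, shaped like the right one but much smaller, 32 mm across, 32 mm high, loose on the counter. Origin: centre of the underside.
Mind the look-alikes: they are no part of the job. Leave any green look-alike of the bar_knob alone.

How it is judged:
By the outcome, as a careful person would: the job done as asked, in the order asked, and still so for the second after the job is handed in, with the robot touching nothing.
It also fails if it takes over 42 s, if anything falls off the work surface, if the arm or the gripper's body presses on something with over 40 N, if the wrist force passes 120 N, or if a joint passes its speed limit or range.

## Robot

A 6-joint arm with a two-finger parallel gripper is mounted at the origin on a cart in front of the work surface, level with it; the furniture and walls round the work are solid. World frame = base frame: x ahead of the robot, y to its left, z up, the work surface at z = 0. Lengths are in m, angles in rad, forces in N, time in s.
With the tool pointing down it reaches from about 0.375 to 0.9 m from the base axis. Payload 3.1 kg.
Tool frame: the origin (TCP) lies midway between the tips of the shut fingers; the grasp point (between the pads) lies 19 mm behind it; z points along the fingers, y is the line along which they close (so a half turn about z gives the same grasp; the last joint's range is limited). The gripper opens to 85 mm and grips with 20 to 120 N. Pads are 22 mm wide; open, the fingers measure 114 mm over their backs; the gripper's body (76 mm by 85 mm) begins 54 mm behind the grasp point. The pads swing forward as they close: fully open they stand 13 mm farther back than shut.
Start: joints at [-1.435, 0.527, 1.433, -0, 1.181, -0.178], TCP at [0.194, -0.594, 0.231] pointing down, gripper open.
Joint ranges: [-3.08, 3.08], [-0.75, 2.2], [0.22, 2.44], [-1.43, 4.57], [0, 2.65], [-2.85, 2.85]. Speed limits (rad/s): [2.79, 2.79, 3.14, 3.14, 3.14, 3.14].

## Interface

Orientations are given as a unit quaternion [x, y, z, w].
In Python, from station import manip gives the robot as it stands.
- The arm moves only by the tool step_arm, never from a script. Its argument "targets" is text: rows parted by semicolons, each of 4 numbers parted by spaces: the shift along the tool's x, y, z in mm, then the turn about the tool's z in degrees. A call has 1 to 12 rows; each row is the pose to reach, as a shift and turn from the pose commanded when the call began, along the tool's axes at that moment; what a row does not reach only later rows make up. A row lasts 1/10 s, in which the tool goes at most 50 mm and 8.59 degrees, less where a joint would pass 70% of its speed; a pose out of reach is approached as far as the arm can. A call with a gripper value outside its range is refused whole. "gripper" is the closure, from 0 (fully open) to 1 (shut), set as the call begins (left out, the last holds). The fingers move at their own pace and stop on an object; "squeeze" is the grip in N (left out, the last holds). Time passes only in rows, so rows that repeat a pose let the fingers close. It gives the time, the measured TCP pose, the force, the opening and the grip force at its end, in the units of the state.
- manip.sense(): the state, without advancing time (a new reading comes with each control period).
- manip.snapshot(name): name is "side" or "top"; returns the picture (384x512x3 uint8, red, green, blue); there is no depth.
- manip.get_calibration(name): a dict with "fov_y" (degrees; the focal length in pixels is half the picture's height over the tangent of half this angle, whatever the lens; pixels are square), "cx", "cy" (the principal point, pixels), "k1" (the pictures are not rectified: a ray, as slopes to the right and down, at radius r is drawn at 1 + k1 r^2 times it, then the intrinsics apply), "extrinsics" (4x4, takes a point from camera to world coordinates). Camera axes: x right, y down, z forward; pixel columns grow to the right and rows downward; lengths in m; the calibration is good to about 2 mm. A picture is of the moment at which its call begins. get_calibration takes no time and is no camera call.
- manip.sign_off(): hands the job in; it is judged then, once.
Trained networks look in the newest picture that a camera, given by its name, has taken for a name from the list of things; names that differ only in an ending like _2 or _b are one class to them, and where a whole thing is asked for, a point or a joint stands for the part that bears it (a point fixed in the world has none). Each returns a list of dicts, best first, with "p" (0 to 1); they miss things now and then, are a little off and sometimes report something else, mostly with a low value. They report only what shows in the picture. A call takes as long as a camera call. They do not tell look-alikes from the thing itself.
- manip.recognise(camera, query): "position" ([column, row] in pixels, amid what is visible of it).
- manip.masks_of(camera, query): "pixels" (384x512 bool, what is visible of it) and "position" ([column, row] in pixels, amid what is visible of it).
- manip.mark_of(camera, query): "position" ([column, row] in pixels: a listed point, or the origin of a listed thing).
The state is a dict: "t": time; "q": joint angles; "qd": joint speeds; "tau": joint torques, N m; "tcp_pos": TCP position; "tool_rot": TCP orientation; "force": force on the tool from outside, world axes, zero at the start; "ft_torque": the same for the moment, N m; "finger_gap": opening from 0.0 (shut) to 1.0 (fully open); "gripper_force": force on a finger pad.
Only numpy, scipy, OpenCV 4.12 (cv2) and the standard library are available. Lean on these libraries where they do the work, as an engineer would, in place of code of your own. Each camera call takes 0.05 s, during which the arm holds its last target. There are 200 camera calls.

## Working session

There is one attempt and no reset: what is moved stays moved. The work goes in short steps, Python scripts to look and compute and a tool call to move; the robot and the scene stay as the last step left them, time stands still between calls to the robot, and variables do not carry over. Pictures are saved under pics/ and viewed, at most 10 in all, crops included, and the job is handed in when it is done.

Besides the shell and the picture viewer there is one more tool, called after "Call:" in YAML: its name, and indented under it one key for each argument. step_arm: Moves the arm, as the interface text tells. Its arguments: {"type":"object","properties":{"targets":{"type":"string"},"gripper":{"type":"number"},"squeeze":{"type":"number"}},"required":["targets"]}

```bash
mkdir -p pics
cat > h.py <<'E'
import numpy as np, cv2
from station import manip
def cal(n):
    c=manip.get_calibration(n); f=192/np.tan(np.radians(c["fov_y"]/2)); return c,f,np.array(c["extrinsics"])
def ray(n,p):
    c,f,E=cal(n); d=np.array([(p[0]-c["cx"])/f,(p[1]-c["cy"])/f]); u=d.copy()
    for _ in range(30): u=d/(1+c["k1"]*(u@u))
    r=E[:3,:3]@np.array([u[0],u[1],1]); return E[:3,3],r/np.linalg.norm(r)
def atz(n,p,z):
    o,r=ray(n,p); return o+r*(z-o[2])/r[2]
def proj(n,P):
    c,f,E=cal(n); q=E[:3,:3].T@(np.array(P)-E[:3,3]); u=q[:2]/q[2]; u=u*(1+c["k1"]*(u@u)); return u*f+[c["cx"],c["cy"]]
def tri(pt,ps):
    A=np.zeros((3,3));b=np.zeros(3);L=[ray("top",pt),ray("side",ps)]
    for o,r in L: M=np.eye(3)-np.outer(r,r);A+=M;b+=M@o
    X=np.linalg.solve(A,b); return X,np.linalg.norm(np.cross(L[0][1],X-L[0][0]))
E
cat > a.py <<'E'
from h import *
for n in("top","side"):
    im=manip.snapshot(n); cv2.imwrite(f"pics/{n}0.png",cv2.cvtColor(im,4))
    print(n,cal(n)[2].round(3).tolist(),cal(n)[1])
    for q,z in(("bar_knob",0),("shaft_foot",.055),("round_knob",0),("small_knob",0)):
        for d in manip.mark_of(n,q)[:4]: print(q,round(d["p"],2),np.round(d["position"],1),atz(n,d["position"],z).round(4))
print(manip.sense())
E
python3 a.py
```

```text
top [[-0.015, -0.995, 0.101, 0.42], [-1.0, 0.015, -0.003, -0.137], [0.001, -0.101, -0.995, 1.017], [0.0, 0.0, 0.0, 1.0]] 399.07228812870864
bar_knob 0.6 [356.2 200.9] [ 0.484  -0.3994  0.    ]
bar_knob 0.6 [381.4 216.3] [ 0.4433 -0.4634  0.    ]
bar_knob 0.52 [319.4 216.2] [ 0.4465 -0.3031  0.    ]
shaft_foot 0.59 [138.4 184.9] [0.5276 0.1446 0.055 ]
round_knob 0.71 [367.7 172.4] [ 0.5574 -0.4326  0.    ]
small_knob 0.68 [266.5 222.3] [ 0.4332 -0.1679  0.    ]
side [[0.998, -0.037, 0.053, 0.44], [-0.065, -0.607, 0.792, -1.154], [0.002, -0.793, -0.609, 0.847], [0.0, 0.0, 0.0, 1.0]] 451.59801735023314
bar_knob 0.73 [253.6 278.9] [ 0.4767 -0.4008  0.    ]
bar_knob 0.71 [239.5 302.1] [ 0.4399 -0.4701  0.    ]
bar_knob 0.56 [239.4 251.1] [ 0.4447 -0.3023  0.    ]
shaft_foot 0.51 [260.4 145. ] [0.5291 0.1357 0.055 ]
shaft_foot 0.31 [230.6 222.8] [ 0.4242 -0.2508  0.055 ]
round_knob 0.72 [291.5 284.9] [ 0.5677 -0.4258 -0.    ]
small_knob 0.43 [232.4 222.7] [ 0.4282 -0.188   0.    ]
{'t': 0.5, 'q': array([-1.43455213e+00,  5.27545225e-01,  1.43273261e+00,  7.57400205e-06,
        1.18139141e+00, -1.78504740e-01]), 'qd': array([-0.00147387, -0.00051333, -0.00038505,  0.00097371,  0.0014489 ,
        0.00043439]), 'tau': array([-9.30054666e-04, -4.41907418e+01, -1.78223777e+01, -2.39615611e-04,
        1.83608296e-03, -5.26070835e-06]), 'tcp_pos': array([ 0.19350787, -0.59424787,  0.23127218]), 'tool_rot': array([ 9.87642400e-01,  1.56724245e-01,  4.31176729e-06, -3.82121070e-05]), 'force': array([-0.42632336,  0.37479809, -0.00816067]), 'ft_torque': array([ 0.05253855, -0.02132754,  0.03270268]), 'gripper_force': 0.0, 'finger_gap': 0.9999350371601571}
```

View pics/top0.png

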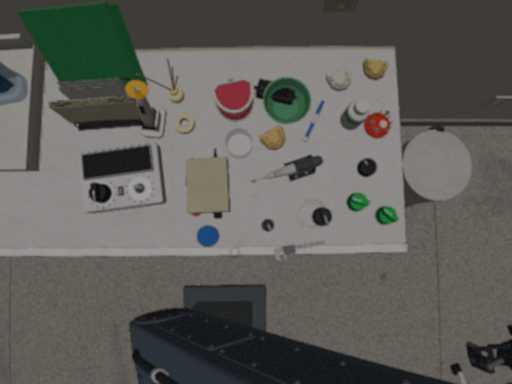

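View pics/side0.png

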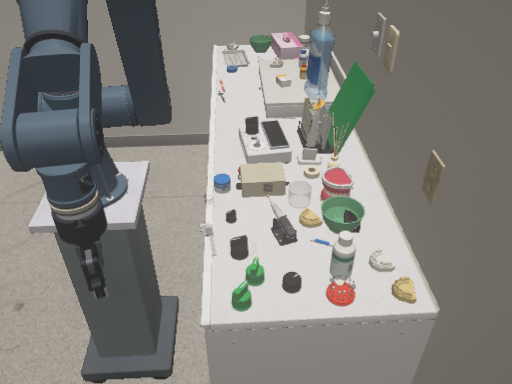

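Candidates for bar_knob, by top pixel: black bar knob (320,216), green look-alikes (358,202) and (387,215), round (367,167), small (267,225), fitted twin (100,193). By the description I choose the black one at (320,216), and I'll check it in a close crop.

Run:
```python
import cv2,numpy as np
t=cv2.imread("pics/top0.png");s=cv2.imread("pics/side0.png")
g=lambda i,u,v,w,h:cv2.resize(i[v-h//2:v+h//2,u-w//2:u+w//2],(400,300),interpolation=cv2.INTER_CUBIC)
a=np.vstack([np.hstack([g(t,315,215,64,48),g(t,122,185,96,72)]),np.hstack([g(s,240,245,64,48),g(s,263,140,80,60)])])
cv2.imwrite("pics/c1.png",cv2.convertScaleAbs(a,alpha=1.3,beta=20))
```

```text
(no output)
```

View pics/c1.png

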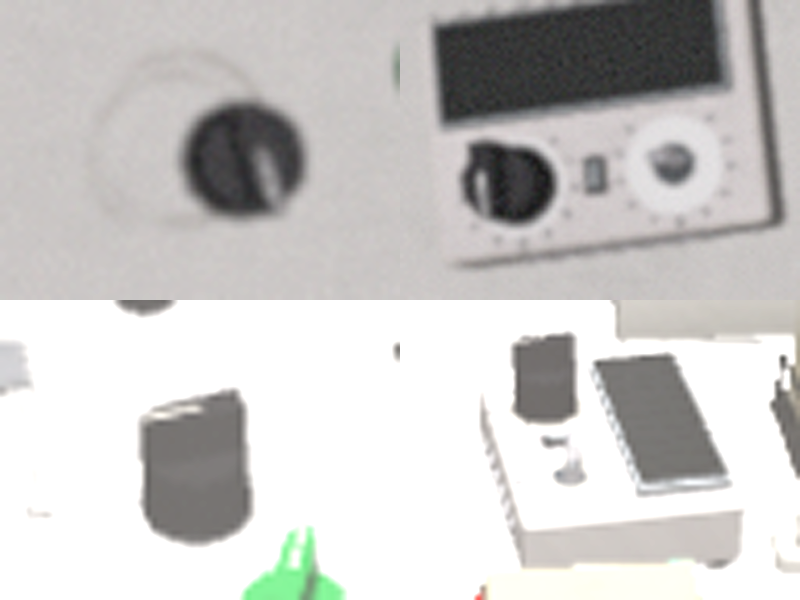

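The top crop shows the black bar knob at about (322,216.6), its white line pointing down and slightly right. The bare shaft is at about (139,184.6). I need a bigger view of the shaft's flat.

Run:
```python
import cv2,numpy as np
from h import *
for n in("top","side"):
    a=np.mean([manip.snapshot(n).astype(float) for _ in range(6)],0); cv2.imwrite(f"pics/{n}m.png",a.astype(np.uint8)[:,:,::-1])
t=cv2.imread("pics/topm.png");s=cv2.imread("pics/sidem.png")
def g(i,u,v,w,h,lo,hi):
    c=i[v-h//2:v+h//2,u-w//2:u+w//2].astype(float); c=np.clip((c-lo)/(hi-lo)*255,0,255).astype(np.uint8)
    return cv2.resize(c,(400,300),interpolation=cv2.INTER_CUBIC)
a=np.vstack([np.hstack([g(t,322,216,24,18,10,200),g(t,139,186,24,18,60,230)]),np.hstack([g(s,240,245,32,24,0,160),g(s,256,142,32,24,60,255)])])
cv2.imwrite("pics/c2.png",a)
for P in [(.5276,.1406,.055),(.5276,.1406,.085)]: print(proj("top",P),proj("side",P))
```

```text
[140.00294315 184.88880013] [259.84877354 144.248469  ]
[136.41259406 183.53361771] [259.87870219 136.46262397]
```

View pics/c2.png

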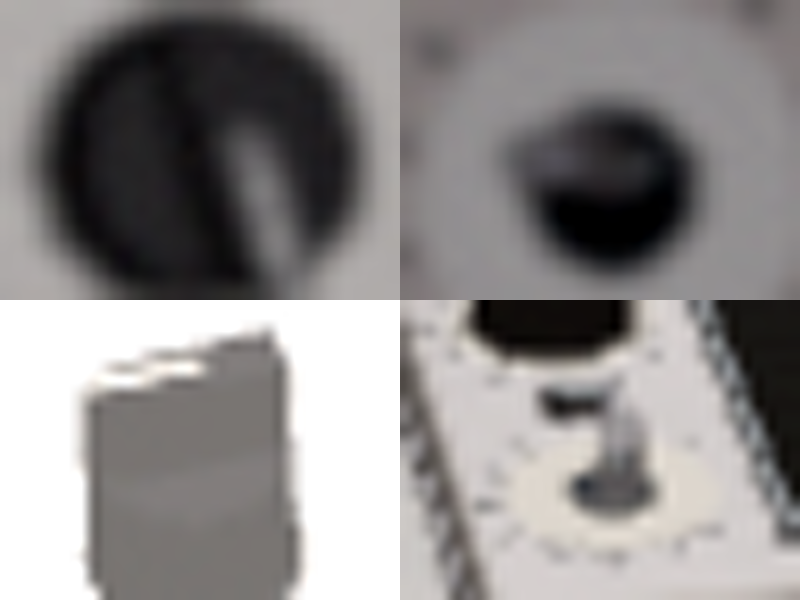

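The dial's dark collar is centred near top (139.2,187.4) and side (256.5,144.7). The shaft sits to its +x side, so the flat faces roughly -x. I'll refine both poses with a small model fit.

```bash
cat > fit.py <<'E'
from h import *
from scipy.optimize import minimize
I={n:cv2.imread(f"pics/{n}m.png").mean(2) for n in("top","side")}
SS=6
def ppoly(n,P,u0,v0,w,h,m):
    q=np.array([proj(n,p) for p in P]); q=((q-[u0,v0]+.5)*SS-.5)
    h_=cv2.convexHull((q*16).round().astype(np.int32)); cv2.fillConvexPoly(m,h_,1,shift=4)
def dprof(r,flat,psi,xy,z,k=1):
    a=np.linspace(-np.pi,np.pi,60); p=np.stack([r*np.cos(a),r*np.sin(a)],1); p[:,0]=np.maximum(p[:,0],-flat)
    R=np.array([[np.cos(psi),-np.sin(psi)],[np.sin(psi),np.cos(psi)]]); p=p@R.T+xy
    return np.c_[p,np.full(len(p),z)]
def layers_shaft(n,par,box):
    x,y,psi=par; u0,v0,w,h=box; xy=np.array([x,y]); L=[]
    def add(P): m=np.zeros((h*SS,w*SS),np.uint8); ppoly(n,P,u0,v0,w,h,m); L.append(m)
    add(dprof(.0112,1,0,xy,.056))
    add(np.r_[dprof(.009,.003,psi,xy,.055),dprof(.009,.003,psi,xy,.078),dprof(.0055,.003,psi,xy,.085)])
    f=dprof(.009,.003,psi,xy,.055); e=np.array([-.003,.00849]);R=np.array([[np.cos(psi),-np.sin(psi)],[np.sin(psi),np.cos(psi)]])
    c=[xy+R@np.array([-.003,s*.00849]) for s in(1,-1)]
    fl=np.array([[*p,z] for p in c for z in(.055,.078)])
    E=cal(n)[2][:3,3]
    if (E[:2]-c[0])@(R@[-1,0])>0: add(fl)
    add(np.r_[dprof(.009,.003,psi,xy,.078),dprof(.0055,.003,psi,xy,.085)])
    add(dprof(.0055,.003,psi,xy,.085))
    return L
def bar(x0,x1,hw,z,psi,xy):
    R=np.array([[np.cos(psi),-np.sin(psi)],[np.sin(psi),np.cos(psi)]])
    return [[*(xy+R@np.array([a,b])),z] for a in(x0,x1) for b in(-hw,hw)]
def layers_knob(n,par,box):
    x,y,psi=par; u0,v0,w,h=box; xy=np.array([x,y]); L=[]
    def add(P): m=np.zeros((h*SS,w*SS),np.uint8); ppoly(n,P,u0,v0,w,h,m); L.append(m)
    add(np.r_[dprof(.024,1,0,xy,0),dprof(.024,1,0,xy,.033)])
    add(dprof(.024,1,0,xy,.033))
    b=np.array(bar(-.022,.022,.007,.055,psi,xy)); lo=b.copy(); lo[:,2]=.033
    add(np.r_[b,lo]); add(b); add(bar(-.022,-.004,.0015,.055,psi,xy))
    return L
def cost(par,lay,boxes):
    t=0
    for n,b in boxes.items():
        L=lay(n,par,b); u0,v0,w,h=b; occ=np.zeros((h*SS,w*SS)); cols=[]
        for m in L[::-1]: cols.append(m*(1-occ)); occ=np.maximum(occ,m)
        cols.append(1-occ)
        A=np.stack([cv2.resize(cv2.GaussianBlur(c.astype(float),(0,0),.6*SS),(w,h),interpolation=cv2.INTER_AREA).ravel() for c in cols],1)
        y=I[n][v0:v0+h,u0:u0+w].ravel(); A=np.r_[A,1e-2*np.eye(A.shape[1])]; y=np.r_[y,np.zeros(A.shape[1])]
        s=np.linalg.lstsq(A,y,rcond=None)[0]; t+=np.mean((A@s-y)**2)
    return t
def run(name,lay,x0,y0,angs,boxes):
    R=[]
    for a in angs:
        f=lambda p:cost((p[0]/1e3,p[1]/1e3,np.radians(a)),lay,boxes)
        r=minimize(f,[x0*1e3,y0*1e3],method="Nelder-Mead",options=dict(initial_simplex=[[x0*1e3,y0*1e3],[x0*1e3+4,y0*1e3],[x0*1e3,y0*1e3+4]],xatol=.2,fatol=.1,maxiter=60))
        R.append((a,round(r.fun,1),*r.x.round(1)))
    print(name,list(boxes)); [print(*r) for r in R]
if __name__=="__main__":
    T=dict(top=(132,180,15,14));S=dict(side=(251,135,12,15))
    print(atz("top",(139.2,187.4),.055),atz("side",(256.5,144.7),.055))
    for B in(T,S): run("shaft",layers_shaft,.521,.14,range(-40,41,10),B)
    T=dict(top=(310,205,24,24));S=dict(side=(228,230,24,32))
    for B in(T,S): run("knob",layers_knob,.446,-.304,range(0,41,5),B)
E
python3 fit.py
```

```text
[0.52146764 0.14250087 0.055     ] [0.51624031 0.13840386 0.055     ]Traceback (most recent call last):
  File "fit.py", line 56, in <module>
    for B in(T,S): run("shaft",layers_shaft,.521,.14,range(-40,41,10),B)
                   ~~~^^^^^^^^^^^^^^^^^^^^^^^^^^^^^^^^^^^^^^^^^^^^^^^^^^
  File "fit.py", line 50, in run
    r=minimize(f,[x0*1e3,y0*1e3],method="Nelder-Mead",options=dict(initial_simplex=[[x0*1e3,y0*1e3],[x0*1e3+4,y0*1e3],[x0*1e3,y0*1e3+4]],xatol=.2,fatol=.1,maxiter=60))
    res = _minimize_neldermead(fun, x0, args, callback, bounds=bounds,
                               **options)
    fxr = func(xr)
    fx = function(np.copy(x), *(wrapper_args + args))
  File "fit.py", line 49, in <lambda>
    f=lambda p:cost((p[0]/1e3,p[1]/1e3,np.radians(a)),lay,boxes)
               ~~~~^^^^^^^^^^^^^^^^^^^^^^^^^^^^^^^^^^^^^^^^^^^^^
  File "fit.py", line 39, in cost
    L=lay(n,par,b); u0,v0,w,h=b; occ=np.zeros((h*SS,w*SS)); cols=[]
  File "fit.py", line 15, in layers_shaft
    add(dprof(.0112,1,0,xy,.056))
    ~~~^^^^^^^^^^^^^^^^^^^^^^^^^^
  File "fit.py", line 14, in add
    def add(P): m=np.zeros((h*SS,w*SS),np.uint8); ppoly(n,P,u0,v0,w,h,m); L.append(m)
                                                  ~~~~~^^^^^^^^^^^^^^^^^
  File "fit.py", line 6, in ppoly
    q=np.array([proj(n,p) for p in P]); q=((q-[u0,v0]+.5)*SS-.5)
                ~~~~^^^^^
  File "h.py", line 12, in proj
    c,f,E=cal(n); q=E[:3,:3].T@(np.array(P)-E[:3,3]); u=q[:2]/q[2]; u=u*(1+c["k1"]*(u@u)); return u*f+[c["cx"],c["cy"]]
          ~~~^^^
  File "h.py", line 4, in cal
    c=manip.get_calibration(n); f=192/np.tan(np.radians(c["fov_y"]/2)); return c,f,np.array(c["extrinsics"])
ValueError: time passes only in moves, steps and waits
```

```bash
sed -i 's/^def cal/from functools import lru_cache\n@lru_cache(None)\ndef cal/' h.py; time timeout 500 python3 fit.py
```

```text
[0.52146764 0.14250087 0.055     ] [0.51624031 0.13840386 0.055     ]
shaft ['top']
-40 56.4 520.1 142.0
-30 47.7 520.0 141.8
-20 39.3 520.0 141.7
-10 29.1 519.9 141.6
0 28.9 520.0 141.6
10 29.8 519.9 141.7
20 33.5 519.9 141.6
30 37.7 519.9 141.6
40 46.0 519.9 141.6
shaft ['side']
-40 670.4 515.8 135.5
-30 655.1 515.4 134.9
-20 641.1 515.4 135.0
-10 627.1 515.2 135.2
0 612.8 514.9 135.0
10 613.6 515.2 136.1
20 613.6 515.1 136.2
30 613.4 515.0 137.2
40 617.7 515.4 137.3
knob ['top']
0 151.2 445.8 -302.9
5 149.7 445.8 -303.3
10 146.7 445.8 -303.3
15 135.5 445.8 -303.7
20 115.8 445.8 -303.6
25 100.5 445.8 -303.6
30 92.1 445.8 -303.1
35 94.3 445.8 -302.9
40 105.6 445.8 -302.7
knob ['side']
0 247.0 443.2 -309.4
5 222.8 443.4 -309.5
10 207.1 443.2 -309.7
15 206.8 443.3 -310.0
20 216.3 443.2 -309.7
25 232.0 443.4 -309.9
30 248.9 443.1 -310.0
35 265.0 443.1 -309.4
40 294.0 443.2 -309.6
real	0m26.509s
user	0m24.623s
sys	0m2.514s
```

Call:
step_arm:
  targets: "25 -15 5 1; 60 -35 15 2; 95 -57 25 3; 130 -78 40 4; 165 -99 50 4; 200 -120 60 4; 235 -141 70 4; 270 -161 80 4; 300 -179 90 4; 320 -191 100 4; 328 -196 108 4; 328 -196 111 4"
  gripper: 0.5
  squeeze: 60

```text
t: 2.3
tcp_pos: [0.445, -0.3054, 0.1196]
tool_rot: [0.992, 0.123, -0.0, -0.0]
force: [-0.2, -1.2, -0.2]
finger_gap: 0.502
gripper_force: 0.0
```

```bash
cat > look.py <<'E'
from h import *
import sys
def shot(out,tb,sb):
    r=[]
    for n,b in(("top",tb),("side",sb)):
        im=cv2.cvtColor(manip.snapshot(n),4); u0,v0,w,h=b
        r.append(cv2.resize(im[v0:v0+h,u0:u0+w],(400,400*h//w),interpolation=cv2.INTER_CUBIC))
    H=max(i.shape[0] for i in r); r=[cv2.copyMakeBorder(i,0,H-i.shape[0],0,0,0) for i in r]
    cv2.imwrite(out,np.hstack(r)); s=manip.sense()
    print({k:np.round(s[k],4) for k in("t","tcp_pos","tool_rot","force","finger_gap","gripper_force")})
    print("tcp px",proj("top",s["tcp_pos"]),proj("side",s["tcp_pos"]))
E
python3 -c "
from look import *
shot('pics/l1.png',(280,175,80,80),(200,195,80,80))"
```

```text
{'t': np.float64(2.4), 'tcp_pos': array([ 0.4443, -0.307 ,  0.12  ]), 'tool_rot': array([ 9.925e-01,  1.221e-01, -3.000e-04, -0.000e+00]), 'force': array([-0.3269,  0.1339, -0.2875]), 'finger_gap': np.float64(0.501), 'gripper_force': np.float64(0.0)}
tcp px [329.74239261 215.5909698 ] [238.12235253 217.68870944]
```

View pics/l1.png

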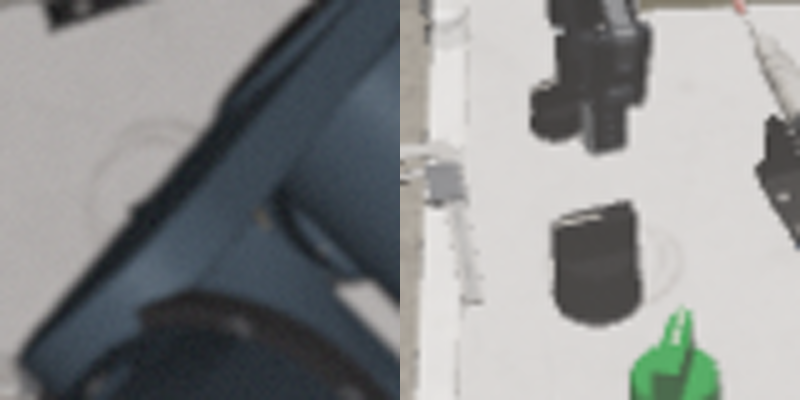

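Call:
step_arm:
  targets: "0 0 20 0; 0 0 45 0; 0 0 65 0; 0 0 78 0; 0 0 83 0; 0 0 83 0; 0 0 83 0"

```text
t: 3.1
tcp_pos: [0.445, -0.3071, 0.038]
tool_rot: [0.993, 0.122, 0.0, 0.001]
force: [-0.4, -0.8, 1.5]
finger_gap: 0.499
gripper_force: 0.0
```

Call:
step_arm:
  targets: "0 0 0 0; 0 0 0 0; 0 0 0 0; 0 0 0 0; 0 0 0 0; 0 0 0 0; 0 0 0 0; 0 0 0 0"
  gripper: 1

```text
t: 3.9
tcp_pos: [0.4451, -0.3065, 0.0381]
tool_rot: [0.992, 0.122, 0.0, 0.0]
force: [-0.2, 0.5, 5.4]
finger_gap: 0.141
gripper_force: 63.1
```

Call:
step_arm:
  targets: "0 0 -10 0; 0 0 -30 0; 0 0 -60 0; 0 0 -90 0; 0 0 -120 0; 0 0 -140 0; 0 0 -140 0; 0 0 -140 0"

```text
t: 4.7
tcp_pos: [0.4446, -0.3061, 0.1774]
tool_rot: [0.993, 0.122, 0.0, 0.0]
force: [0.3, 0.5, -1.3]
finger_gap: 0.136
gripper_force: 62.2
```

```bash
python3 -c "
from look import *
shot('pics/l2.png',(280,175,80,80),(200,145,80,80))"
```

```text
{'t': np.float64(4.8), 'tcp_pos': array([ 0.4439, -0.3055,  0.1761]), 'tool_rot': array([ 9.925e-01,  1.222e-01, -8.000e-04, -1.100e-03]), 'force': array([-1.2658,  1.1603, -0.4206]), 'finger_gap': np.float64(0.1391), 'gripper_force': np.float64(62.1947)}
tcp px [334.03091837 214.94997736] [237.35401199 199.4704391 ]
```

View pics/l2.png

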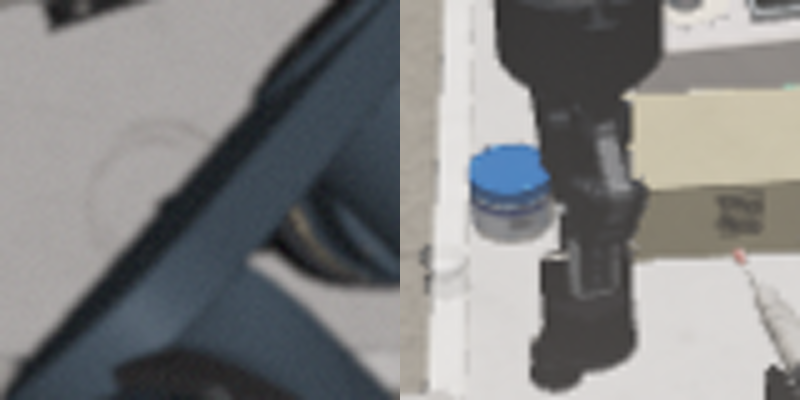

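Call:
step_arm:
  targets: "7 -15 0 0; 20 -45 0 1; 35 -80 0 2; 51 -118 0 3; 67 -156 0 4; 83 -194 0 5; 99 -232 0 6; 115 -270 0 7; 131 -307 0 8; 147 -343 0 9; 160 -373 0 9; 170 -395 0 9"

```text
t: 6.0
tcp_pos: [0.5123, 0.1213, 0.1762]
tool_rot: [0.999, 0.045, -0.002, -0.0]
force: [0.3, -0.1, -0.5]
finger_gap: 0.139
gripper_force: 62.1
```

Call:
step_arm:
  targets: "0 0 0 0; 0 0 0 0; 0 0 0 0"

```text
t: 6.3
tcp_pos: [0.513, 0.1177, 0.1767]
tool_rot: [0.999, 0.044, -0.001, 0.0]
force: [0.6, 0.1, -0.7]
finger_gap: 0.137
gripper_force: 62.1
```

Call:
step_arm:
  targets: "4 -10 5 0; 7 -20 15 0; 7 -20 28 0; 7 -20 38 0; 7 -20 44 0; 7 -20 44 0; 7 -20 44 0; 7 -20 44 0"

```text
t: 7.1
tcp_pos: [0.5195, 0.1386, 0.1337]
tool_rot: [0.999, 0.044, 0.001, -0.0]
force: [-1.0, 0.0, -0.2]
finger_gap: 0.138
gripper_force: 62.1
```

```bash
python3 -c "
from look import *
shot('pics/l3.png',(100,150,64,64),(236,112,40,40))
for P in [(.5175,.1385,.055),(.5175,.1385,.085),(.5175,.1385,.095)]: print(proj('side',P))"
```

```text
{'t': np.float64(7.2), 'tcp_pos': array([0.5194, 0.1386, 0.1338]), 'tool_rot': array([ 9.99e-01,  4.39e-02,  6.00e-04, -0.00e+00]), 'force': array([ 0.4222, -0.1152, -0.556 ]), 'finger_gap': np.float64(0.1341), 'gripper_force': np.float64(62.1199)}
tcp px [130.87713602 184.73405645] [257.45466514 123.75170621]
[256.87452615 144.67295738]
[256.86814666 136.88082048]
[256.86598719 134.24098511]
```

View pics/l3.png

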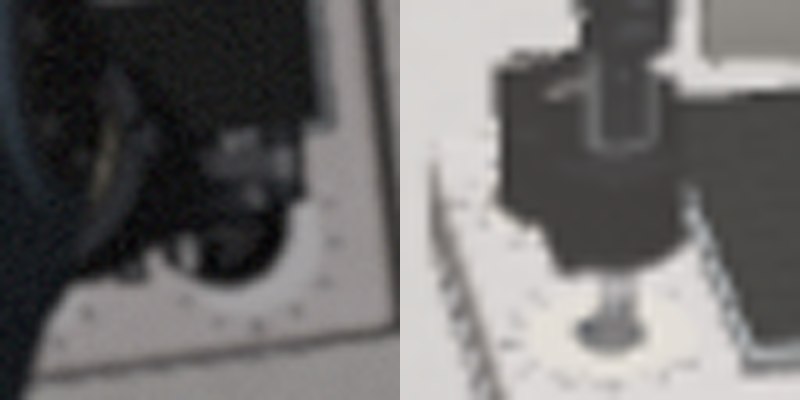

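Run:
```python
from h import *
a=np.linspace(0,6.28,200)
for y in(.1356,.1386,.1416):
    q=np.array([proj('top',(.5195+.024*np.cos(t),y+.024*np.sin(t),z)) for t in a for z in(.096,.129)]); print(y,(q[:,0].max()-100+.5)*6.25,(q[:,1].max()-150+.5)*6.25)
q=np.array([proj('side',(.5195+.024*np.cos(t),.1386+.024*np.sin(t),z)) for t in a for z in(.096,.129)]); print((q.min(0)-[236,112]+.5)*10+[400,0],(q.max(0)-[236,112]+.5)*10+[400,0])
```

```text
0.1356 298.31882243588 294.8032471534244
0.1386 290.3865195566919 294.91532694188345
0.1416 282.45786887937214 295.02725815036825
[545.70629325  99.87220746] [693.72673674 261.82859445]
```

Call:
step_arm:
  targets: "-2.5 -1 3 0; -2.5 -1 7 0; -2.5 -1 11 0; -2.5 -1 15 0; -2.5 -1 18 0; -2.5 -1 18 0"

```text
t: 7.8
tcp_pos: [0.5161, 0.1394, 0.1147]
tool_rot: [0.999, 0.044, -0.001, 0.0]
force: [0.6, -0.4, -0.8]
finger_gap: 0.138
gripper_force: 62.1
```

Call:
step_arm:
  targets: "0 0 2 0; 0 0 4 0; 0 0 6 0; 0 0 8 0; 0 0 8 0"

```text
t: 8.3
tcp_pos: [0.5175, 0.1401, 0.1075]
tool_rot: [0.999, 0.044, 0.001, -0.001]
force: [1.7, 2.7, 0.2]
finger_gap: 0.141
gripper_force: 62.4
```

Call:
step_arm:
  targets: "0.7 -1 0 0; 0.7 -1 1 0; 0.7 -1 2 0; 0.7 -1 2 0"

```text
t: 8.7
tcp_pos: [0.5179, 0.141, 0.1056]
tool_rot: [0.999, 0.044, 0.001, -0.001]
force: [2.1, 4.9, 0.9]
finger_gap: 0.134
gripper_force: 62.6
```

Call:
step_arm:
  targets: "1 -1.5 0 0; 1 -1.5 0 0; 1 -1.5 0 0"

```text
t: 9.0
tcp_pos: [0.5177, 0.1419, 0.1051]
tool_rot: [0.999, 0.044, -0.0, 0.0]
force: [1.5, 1.6, 0.3]
finger_gap: 0.135
gripper_force: 62.3
```

Call:
step_arm:
  targets: "0.5 -0.7 1 0; 0.5 -0.7 2 0; 0.5 -0.7 3 0; 0.5 -0.7 3 0"

```text
t: 9.4
tcp_pos: [0.5187, 0.1424, 0.1031]
tool_rot: [0.999, 0.044, 0.0, 0.0]
force: [0.2, -0.0, 8.1]
finger_gap: 0.139
gripper_force: 63.3
```

Call:
step_arm:
  targets: "0 0 1.5 0; 0 0 3 0; 0 0 4 0; 0 0 4 0"

```text
t: 9.8
tcp_pos: [0.5186, 0.1423, 0.0993]
tool_rot: [0.999, 0.044, 0.0, 0.0]
force: [0.0, -0.1, 6.7]
finger_gap: 0.136
gripper_force: 63.2
```

```bash
python3 -c "
from h import *
s=manip.sense();print(s['tcp_pos'],s['tool_rot'],s['force'],s['ft_torque'],s['finger_gap'])"
```

```text
[0.51856017 0.14227799 0.09932441] [9.99026563e-01 4.41088537e-02 3.54368825e-04 4.57708449e-04] [ 4.29725067e-03 -7.10482673e-02  6.73326596e+00] [-0.03726125  0.08761765 -0.06322224] 0.13565636765283515
```

Call:
step_arm:
  targets: "0 0 2 0; 0 0 4 0; 0 0 6 0; 0 0 6 0"

```text
t: 10.2
tcp_pos: [0.5177, 0.1425, 0.093]
tool_rot: [0.999, 0.044, -0.001, 0.0]
force: [-2.5, -0.9, 9.5]
finger_gap: 0.14
gripper_force: 63.6
```

Call:
step_arm:
  targets: "0 0 2 0; 0 0 4 0; 0 0 4 0"

```text
t: 10.5
tcp_pos: [0.5177, 0.1426, 0.0929]
tool_rot: [0.999, 0.045, -0.0, 0.0]
force: [-10.1, -1.1, 37.4]
finger_gap: 0.138
gripper_force: 67.5
```

```bash
python3 -c "
from look import *
shot('pics/l4.png',(100,150,64,64),(236,112,40,40))
print(manip.sense()['ft_torque'])"
```

```text
{'t': np.float64(10.6), 'tcp_pos': array([0.5177, 0.1425, 0.0928]), 'tool_rot': array([9.99e-01, 4.45e-02, 0.00e+00, 5.00e-04]), 'force': array([-8.4934, -1.0539, 37.132 ]), 'finger_gap': np.float64(0.1351), 'gripper_force': np.float64(67.5343)}
tcp px [134.55634065 187.38185432] [256.84702912 134.18902411]
[-0.55931793  1.36211431 -0.03724902]
```

View pics/l4.png

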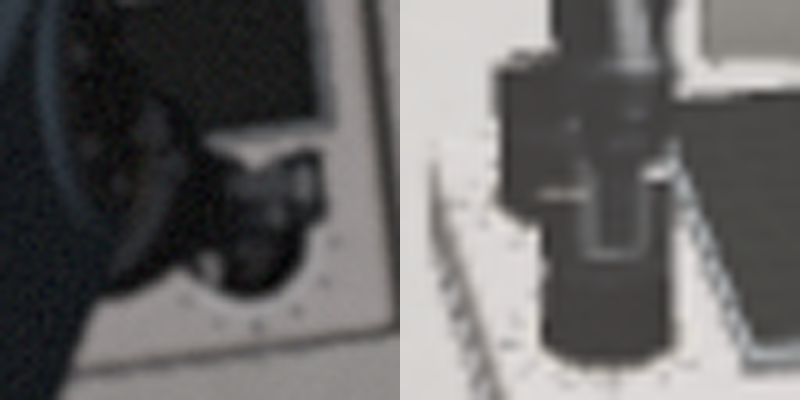

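It bottomed out at TCP z 0.093, where a seated knob should put it. I'll unload, open and retreat.

Call:
step_arm:
  targets: "0 0 -2 0; 0 0 -4 0; 0 0 -4 0"

```text
t: 10.9
tcp_pos: [0.5177, 0.1426, 0.093]
tool_rot: [0.999, 0.044, -0.001, 0.0]
force: [-3.0, -0.0, 11.4]
finger_gap: 0.138
gripper_force: 63.9
```

Call:
step_arm:
  targets: "0 0 0 0; 0 0 0 0; 0 0 0 0; 0 0 0 0; 0 0 0 0"
  gripper: 0.6

```text
t: 11.4
tcp_pos: [0.5183, 0.1428, 0.0919]
tool_rot: [0.999, 0.044, -0.0, -0.0]
force: [-1.1, 0.7, 1.1]
finger_gap: 0.398
gripper_force: 0.0
```

Call:
step_arm:
  targets: "0 0 -10 0; 0 0 -30 0; 0 0 -60 0; 0 0 -100 0; 0 30 -120 0; 0 70 -130 0; 0 110 -130 0; 0 150 -130 0; 0 190 -130 0; 0 220 -130 0; 0 220 -130 0; 0 220 -130 0"

```text
t: 12.6
tcp_pos: [0.5375, -0.0767, 0.2227]
tool_rot: [0.999, 0.043, 0.0, -0.0]
force: [-0.5, -0.3, -1.0]
finger_gap: 0.4
gripper_force: 0.0
```

```bash
python3 -c "
from look import *
shot('pics/l5.png',(80,150,80,64),(226,102,60,60))
for P in [(.519,.1425,.055),(.519,.1425,.11)]: print(proj('top',P),proj('side',P))"
```

```text
{'t': np.float64(12.7), 'tcp_pos': array([ 0.5373, -0.0753,  0.2225]), 'tool_rot': array([ 9.99e-01,  4.43e-02, -2.00e-04, -3.00e-04]), 'force': array([-0.498 ,  0.1053, -0.3477]), 'finger_gap': np.float64(0.3997), 'gripper_force': np.float64(0.0)}
tcp px [222.8068807  169.55571753] [268.72969156 132.90804003]
[139.18635776 188.4065589 ] [257.24942523 144.03316734]
[132.37489255 186.06107853] [257.24610986 129.61803129]
```

View pics/l5.png

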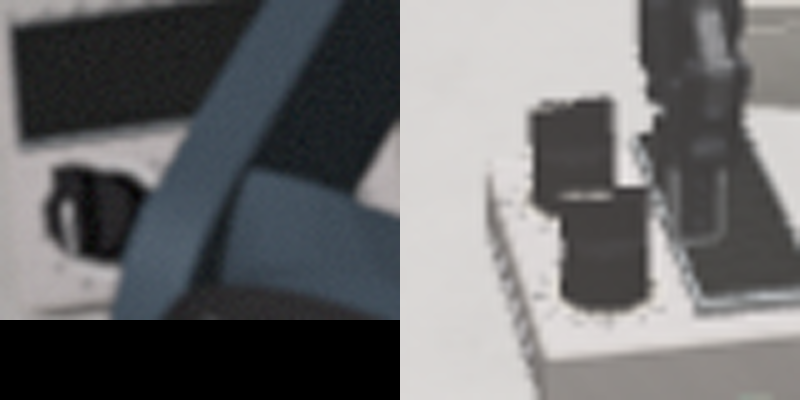

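The side view shows the knob upright and flush, like its twin: bar top at row 130 against 129.6 predicted for home. The gripper is clear.

```bash
python3 -c "
from station import manip
print(manip.sign_off())"
```

```text
the job is handed in; nothing more can be done
None
```

I fitted the black bar knob onto the bare shaft, pushed it down to a hard stop flush on the panel, let go and handed the job in at about 12.7 s; I never touched the other loose knobs.

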